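# Free the stain-seized locking pin and slide the pallet to the drying board

## Robot

A 6-joint arm with a two-finger parallel gripper is mounted at the origin on the work surface. World frame = base frame: x ahead of the robot, y to its left, z up, the work surface at z = 0. Lengths are in m, angles in rad, forces in N, time in s.
With the tool pointing down it reaches from about 0.25 to 0.775 m from the base axis. Payload 4 kg.
Tool frame: the origin (TCP) lies at the very end of the fingers, on their centre line; the grasp point (between the pads) lies 19 mm behind it (robot.grip_point_offset is the distance from the TCP to the grasp point, in m); z points along the fingers, x is the direction in which the jaws open and shut, and the axes are right-handed (so a half turn about z gives the same grasp; the last joint's range is limited). The gripper opens to 94 mm and grips with 3 to 60 N. Pads are 16 mm wide; open, the fingers measure 119 mm over their backs; the gripper's body (75 mm by 177 mm) begins 78 mm behind the grasp point.
Start: joints at [1.028, 0.087, 1.371, -0, 1.684, -0.103], TCP at [0.234, 0.498, 0.206] pointing down, gripper open.
Joint ranges: [-3.1, 3.1], [-0.76, 2.03], [0.27, 2.55], [-1.08, 4.22], [0.17, 2.65], [-2.57, 2.57]. Speed limits (rad/s): [2.79, 2.79, 3.14, 3.14, 3.14, 3.14].

## Interface

Orientations are given as [roll, pitch, yaw] about the fixed x, y, z axes, in that order (R = Rz(yaw) Ry(pitch) Rx(roll)).
In Python, from bench import robot gives the robot as it stands.
- The arm moves only by the shell command python3 -m inch 'ROWS'. ROWS is text: rows parted by semicolons, each of 5 numbers parted by spaces: the shift along the tool's x, y, z in cm, then the turn about the tool's z in rad, then the closure, from 0 (fully open) to 1 (shut). In form: tx ty tz spin claw; .... A call has 1 to 20 rows; each row is the pose to reach, as a shift and turn from the pose measured when the call began, along the tool's axes at that moment; what a row does not reach only later rows make up. A row lasts 1/12 s, in which the tool goes at most 41.7 mm and 7.16 degrees, less where a joint would pass 70% of its speed; a pose out of reach is approached as far as the arm can. A call with a gripper value outside its range is refused whole. The fingers move at their own pace and stop on an object; the grip force is fixed at half the most. Time passes only in rows, so rows that repeat a pose let the fingers close. It gives the time, the measured TCP pose, the force and the opening at its end, in the units of the state.
- robot.get_obs(): the state, without advancing time (a new reading comes with each control period).
- robot.snapshot(name): name is "scene" or "top" or "wrist"; returns (picture, depth): 400x640x3 uint8, blue, green, red; 400x640 float32, m along the optical axis (not along the pixel's ray), 0 where there is no reading.
- robot.camera_info(name): a dict with "K" (3x3 intrinsics, pixels), "dist" ([k1, k2, p1, p2, k3] as OpenCV has them; the pictures are not rectified), "extrinsics" (4x4, takes a point from world to camera coordinates); the wrist camera has in their place "mount" (4x4, takes a point from camera to tool coordinates, whose origin is the TCP and whose axes are the tool frame's). Camera axes: x right, y down, z forward; pixel columns grow to the right and rows downward; lengths in m; the calibration is good to about 2 mm. A picture is of the moment at which its call begins: read the wrist's pose just before it. camera_info takes no time and is no camera call.
- robot.close_job(): hands the job in, once; it reports no verdict.
The state is a dict: "time": time; "joint_positions": joint angles; "qvel": joint speeds; "joint_torque": joint torques, N m; "tool_pos": TCP position; "ee_rot": TCP orientation; "wrist_force": force on the tool from outside, world axes, zero at the start; "wrist_torque": the same for the moment, N m; "width": finger opening in m.
Only numpy, scipy, OpenCV 4.12 (cv2) and the standard library are available. Lean on these libraries where they do the work, as an engineer would, in place of code of your own. Each camera call takes 0.05 s, during which the arm holds its last target.

## Task

The locking pin with the orange head is stuck in its block on the staining jig by dried stain: work it out by twisting it back and forth while pulling gently, because a plain hard pull drags the spring-held block off its seat, which must not happen, and put the pin tip-down in the blue mug. Then slide the freed pallet, with the wooden finial standing on it, over the step until it lies wholly on the white drying board; do not lift it or topple the finial, let go of it, and leave the jar, the dark finial and the cork sanding block where they are.

Things in the scene. Friction and masses are not known exactly. Their poses are not given: they have to be found in the camera images.
- bore_mouth (a point): Mouth of the bore in the grey pin block (44 x 60 x 40 mm) beside the pallet. z = the pin's axis, pointing out of the bore, leaning 30 degrees from vertical sideways, away from the pallet; y = the jig's slide direction. The pin is drawn out along +z; at the start its last 22 mm stick out below the block into a 20 mm wide slot in the pallet's edge and lock the pallet.
- block (a joint): How far (m) the pin block has been pulled off its seat along the pin axis. 0 = seated. Springs hold it down with 17 N, growing by 0.5 N per mm; it cannot turn. More than 5 mm counts as dragged off its seat.
- pin_head (a point): Centre of the pin's orange head: a flat tab 32 mm wide (its x), 14 mm thick (its y), 36 mm tall, spanning 70 to 106 mm from the tip; this point is 92 mm from the tip and starts 30 mm above the bore mouth, the tab's thickness along the bore_mouth y axis. z = pin axis, away from the tip. Mass 0.12 kg. Steel shank, 18 mm thick from 40 to 70 mm above the tip, 12 mm below that.
- pin_tip (a point): Centre of the pin's lower end face; z towards the head. A straight pull needs about 20 to 33 N; while it is being turned about its axis (0.2 to 0.3 N m) it yields axially to 5 to 15 N, about 4 mm for each 1.4 rad turned either way. It is seized for the first 20 mm of travel, then slides freely; after 62 mm the tip is at the bore mouth.
- mug_in (a point): Centre of the inner floor of the dark blue mug, fixed to the table: rim radius 45 mm, 80 mm tall, wall 4 mm, handle on its y side.
- mug_rim (a point): Centre of the mug's mouth, 80 mm above the table.
- pallet_grip (a point): Grip point on the blue upright post of the plywood pallet, 65 mm above the pallet's underside; the post is 26 mm (x) by 16 mm (y), its top 20 mm above this point. x, y, z = pallet axes; the y axis is the slide direction, from the bed towards the drying board.
- pallet_mid (a point): Centre of the underside of the pallet: plate 140 mm (x) x 120 mm (y) x 10 mm, 0.4 kg, standing on the jig's bed, 20 mm above the table. The post stands 22 mm from this centre towards the pin block (-x).
- board_top (a point): Centre of the top of the white drying board, 150 mm (x) x 180 mm (y), 16 mm above the table, 4 mm lower than the bed; y = slide direction. A 6 mm gap parts bed and board. At the start the pallet's centre is 171 mm from this point along -y.
- finial: Light wood turned finial, 80 mm tall, 44 mm foot, 0.12 kg, standing loose on the pallet, 34 to 42 mm from its centre along +x, away from the pin block; origin at the centre of the foot, z up.
- jar: Amber jar of stain, 72 mm across, 95 mm tall, origin under its centre. Bystander.
- finial2: Dark wood finial, 100 mm tall, 50 mm foot, origin under its centre. Bystander.
- sander: Cork sanding block 100 x 60 x 30 mm, origin under its centre. Bystander.

How it is judged:
By the outcome, as a careful person would: the job done as asked, in the order asked, and still so for the second after the job is handed in, with the robot touching nothing.
It also fails if it takes over 72 s, if anything falls off the work surface, if the arm or the gripper's body presses on something with over 40 N, if the wrist force passes 120 N, or if a joint passes its speed limit or range.

## Working session

There is one attempt and no reset: what is moved stays moved. The work goes in short steps, Python scripts to look and compute and a shell command to move; the robot and the scene stay as the last step left them, time stands still between calls to the robot, and variables do not carry over. Pictures are saved under pics/ and viewed, and the job is handed in when it is done.

```bash
ls; mkdir -p pics; python3 - <<'E'
from bench import robot
import cv2,numpy as np
print(robot.get_obs())
for n in ["scene","top","wrist"]:
    p,d=robot.snapshot(n); cv2.imwrite(f"pics/{n}0.png",p); np.save(f"pics/{n}0.npy",d)
    print(n,robot.camera_info(n))
E
```

```text
pics
{'time': 0.0, 'joint_positions': array([ 1.02789833e+00,  8.79586107e-02,  1.37222865e+00, -4.19048181e-05,
        1.68358202e+00, -1.03097023e-01]), 'qvel': array([ 1.12690551e-03,  1.80927093e-03, -5.84790107e-04,  5.28623065e-05,
        1.62330772e-04, -8.47633712e-05]), 'joint_torque': array([ 1.02149632e-03, -3.40181315e+01, -3.02432477e+01,  7.19210389e-02,
        3.29029234e-02, -1.76669510e-04]), 'tool_pos': array([0.23390428, 0.49718952, 0.20431518]), 'ee_rot': array([-3.14141007e+00,  2.16936111e-03,  1.13099088e+00]), 'wrist_force': array([-0.38974739,  0.73056452,  0.72868762]), 'wrist_torque': array([-0.02116819, -0.05071628, -0.01975236]), 'width': 0.09386738027866731}
scene {'K': array([[520.16283264,   0.        , 320.14027144],
       [  0.        , 520.16283264, 207.17935853],
       [  0.        ,   0.        ,   1.        ]]), 'dist': array([-0.17470733,  0.        ,  0.        ,  0.        ,  0.        ]), 'extrinsics': array([[ 0.82414332,  0.56624852, -0.01226413, -0.46717187],
       [ 0.4740849 , -0.70152822, -0.53207298, -0.26911584],
       [-0.3098
[... 515 characters left out ...]
.00456452, -0.99859028,  1.27261556],
       [ 0.        ,  0.        ,  0.        ,  1.        ]])}
wrist {'K': array([[357.80374678,   0.        , 323.09389399],
       [  0.        , 357.80374678, 197.87834403],
       [  0.        ,   0.        ,   1.        ]]), 'dist': array([-0.06631975,  0.        ,  0.        ,  0.        ,  0.        ]), 'mount': array([[ 9.99999519e-01, -9.28384459e-04, -3.16063933e-04,
         4.39598357e-04],
       [ 9.78210138e-04,  9.67230872e-01,  2.53896599e-01,
        -7.41259761e-02],
       [ 6.99931372e-05, -2.53896786e-01,  9.67231315e-01,
        -1.78969729e-01],
       [ 0.00000000e+00,  0.00000000e+00,  0.00000000e+00,
         1.00000000e+00]])}
```

View pics/scene0.png

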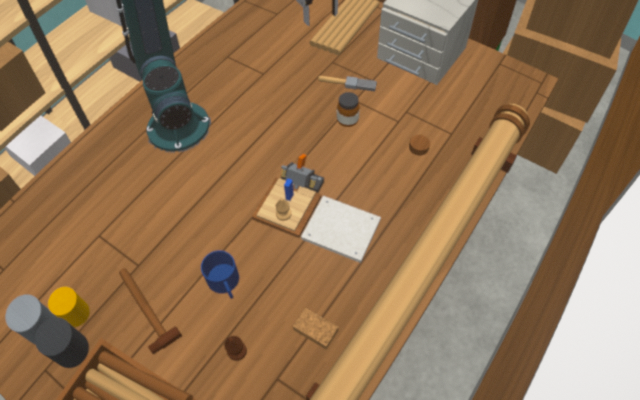

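View pics/top0.png

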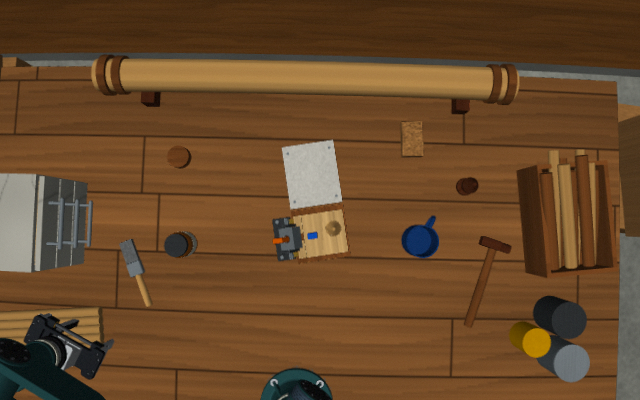

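View pics/wrist0.png

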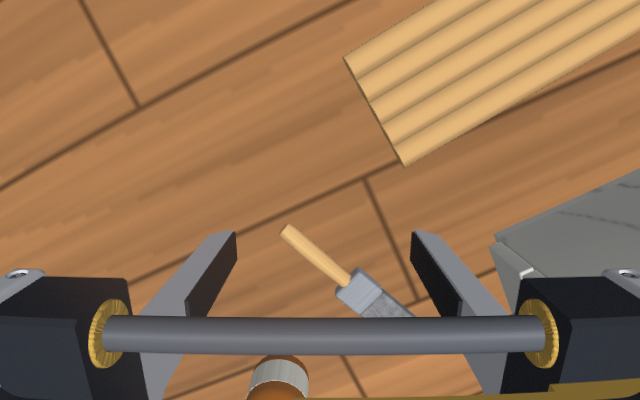

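The top view shows the board around (312,175), the pallet (320,233), the pin block (287,240), the orange head (279,241) and the mug (420,240). The jar is at (180,244), the dark finial at (467,186) and the sander at (412,138). Next I measure these.

```bash
cat > h.py <<'E'
import cv2,numpy as np
from bench import robot
from scipy.spatial.transform import Rotation as Ro
def cam(n,pose=None):
    c=robot.camera_info(n)
    if n=="wrist":
        o=pose; T=np.eye(4); T[:3,:3]=Ro.from_euler('xyz',o['ee_rot']).as_matrix(); T[:3,3]=o['tool_pos']
        M=T@c['mount']
    else: M=np.linalg.inv(c['extrinsics'])
    return c['K'],c['dist'],M
def cloud(c,d):
    K,D,M=c; h,w=d.shape
    uv=np.stack(np.meshgrid(np.arange(w),np.arange(h)),-1).reshape(-1,1,2).astype(np.float64)
    n=cv2.undistortPoints(uv,K,D).reshape(h,w,2)
    P=np.concatenate([n*d[...,None],d[...,None]],-1)
    return P@M[:3,:3].T+M[:3,3]
def rayz(c,px,z):
    K,D,M=c
    n=cv2.undistortPoints(np.array(px,float).reshape(-1,1,2),K,D).reshape(-1,2)
    r=np.c_[n,np.ones(len(n))]@M[:3,:3].T; o=M[:3,3]
    return o+r*((z-o[2])/r[:,2])[:,None]
def proj(c,P):
    K,D,M=c; E=np.linalg.inv(M)
    return cv2.projectPoints(np.array(P,float).reshape(-1,1,3),cv2.Rodrigues(E[:3,:3])[0],E[:3,3],K,D)[0].reshape(-1,2)
E
cat > m1.py <<'E'
from h import *
for n in ["top","scene"]:
    im=cv2.imread(f"pics/{n}0.png"); d=np.load(f"pics/{n}0.npy"); c=cam(n); P=cloud(c,d)
    hsv=cv2.cvtColor(im,cv2.COLOR_BGR2HSV); H,S,V=cv2.split(hsv)
    R=(P[...,0]>.25)&(P[...,0]<.85)&(abs(P[...,1])<.5)&(d>0)
    masks={'orange':R&(H<14)&(S>210)&(V>150)&(P[...,2]>.05),'blue':R&(H>105)&(H<130)&(S>150)&(V>60),
     'board':R&(S<40)&(V>150)&(P[...,2]<.04)}
    for k,m in masks.items():
        nn,l,st,ce=cv2.connectedComponentsWithStats(m.astype(np.uint8))
        for i in range(1,nn):
            if st[i,4]<12: continue
            Q=P[l==i]; print(n,k,st[i],'mean',Q.mean(0).round(4),'min',Q.min(0).round(4),'max',Q.max(0).round(4))
    s=(slice(100,290),slice(150,500)) if n=="top" else (slice(80,370),slice(180,460))
    f=2.2 if n=="top" else 2
    cv2.imwrite(f"pics/{n}0c.png",cv2.resize(im[s],None,fx=f,fy=f,interpolation=cv2.INTER_CUBIC))
    s=(slice(190,280),slice(255,365)) if n=="top" else (slice(140,260),slice(240,390))
    cv2.imwrite(f"pics/{n}0d.png",cv2.resize(im[s],None,fx=5,fy=5,interpolation=cv2.INTER_CUBIC))
E
python3 m1.py
```

```text
top orange [273 238   9   5  39] mean [0.4718 0.057  0.1153] min [0.4668 0.0464 0.1062] max [0.4782 0.0691 0.123 ]
top blue [406 218  33  40 713] mean [ 0.4819 -0.3389  0.0234] min [ 0.4353 -0.375  -0.0023] max [ 0.5421 -0.2882  0.085 ]
top blue [308 233   9   6  48] mean [ 0.4868 -0.0334  0.1028] min [ 0.4797 -0.0443  0.0739] max [ 0.4935 -0.0228  0.1073]
top board [ 282  140   60   69 3166] mean [ 0.6589 -0.0258  0.0154] min [ 0.5604 -0.1118  0.0068] max [0.7585 0.0613 0.0243]
scene blue [285 179   7   9  44] mean [ 0.4865 -0.0371  0.1028] min [ 0.475  -0.049   0.0979] max [ 0.496  -0.0229  0.1064]
scene blue [206 264  28  17 300] mean [ 0.4663 -0.3294  0.0136] min [ 0.4355 -0.3787 -0.0017] max [ 0.5197 -0.296   0.0845]
scene blue [225 282   5   9  20] mean [ 0.5287 -0.3628  0.0673] min [ 0.5175 -0.3695  0.0616] max [ 0.5386 -0.3562  0.0709]
scene board [346  77  10   8  50] mean [0.3723 0.4711 0.0192] min [0.3568 0.4541 0.0133] max [0.3907 0.4911 0.0264]
scene board [ 302  197   78   64 2970] mean [ 0.6594 -0.0309  0.0143] min [ 0.5522 -0.1163 -0.0065] max [0.7575 0.0598 0.0237]
```

View pics/top0d.png

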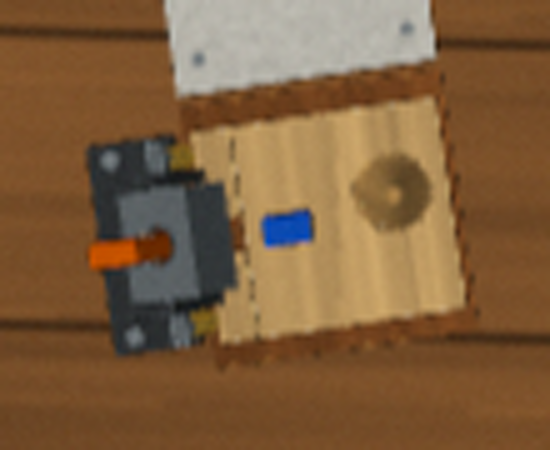

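View pics/scene0d.png

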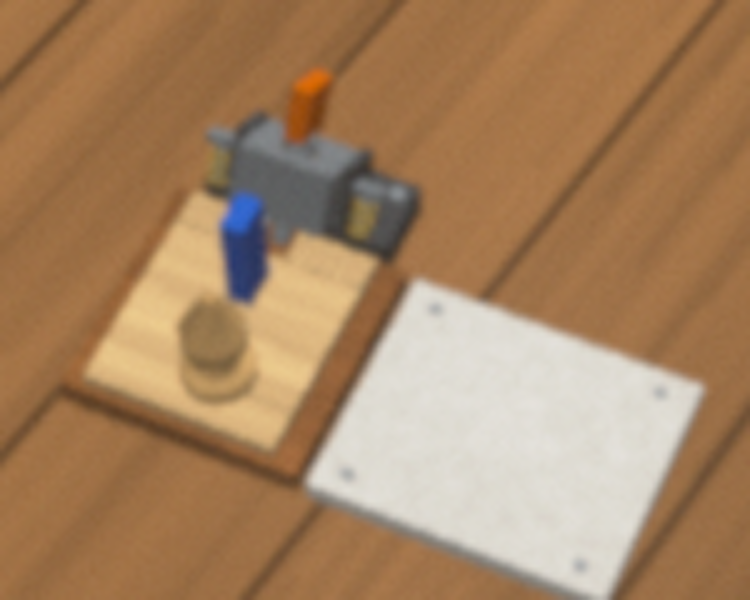

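View pics/top0c.png

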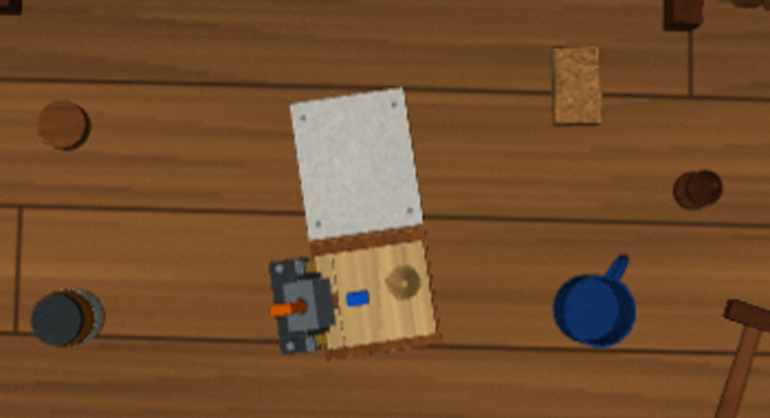

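```bash
cat > m2.py <<'E'
from h import *
for n in ["top","scene"]:
    im=cv2.imread(f"pics/{n}0.png"); d=np.load(f"pics/{n}0.npy"); c=cam(n); P=cloud(c,d)
    H,S,V=cv2.split(cv2.cvtColor(im,cv2.COLOR_BGR2HSV))
    R=(P[...,0]>.5)&(P[...,0]<.85)&(abs(P[...,1])<.2)&(d>0)
    m=(R&(S<60)&(V>120)).astype(np.uint8)
    ys,xs=np.nonzero(m); Q=rayz(c,np.c_[xs,ys],0.016)[:,:2]
    r=cv2.minAreaRect((Q*1000).astype(np.float32)); print(n,'board',r)
    # top face of pallet
    m=((P[...,2]>.022)&(P[...,2]<.038)&(S>60)&(H>10)&(H<30)&(V>120)&(P[...,0]>.38)&(P[...,0]<.6)&(abs(P[...,1]+.03)<.12))
    ys,xs=np.nonzero(m); Q=rayz(c,np.c_[xs,ys],0.030)[:,:2]; print(n,'pallet',cv2.minAreaRect((Q*1000).astype(np.float32)))
    # post top / mug rim
    m=(H>105)&(H<130)&(S>150)&(V>60)
    a=m&(P[...,2]>.097)&(P[...,2]<.12)&(abs(P[...,1]+.035)<.04); ys,xs=np.nonzero(a); Q=rayz(c,np.c_[xs,ys],0.105)[:,:2]; print('post',cv2.minAreaRect((Q*1000).astype(np.float32)))
    a=(P[...,2]>.07)&(P[...,2]<.1)&(P[...,1]<-.26)&(P[...,1]>-.4)&(P[...,0]<.56)&(P[...,0]>.4); ys,xs=np.nonzero(a)
    Q=P[a]; A=np.c_[2*Q[:,:2],np.ones(len(Q))]; s=np.linalg.lstsq(A,(Q[:,:2]**2).sum(1),rcond=None)[0]; print('mug',len(Q),s[:2],np.sqrt(s[2]+s[0]**2+s[1]**2),Q.mean(0))
E
python3 m2.py
```

```text
top board ((640.373779296875, -5.82275390625), (211.78550720214844, 194.00987243652344), 9.894170761108398)
top pallet ((492.4234924316406, -56.691932678222656), (142.372802734375, 143.52188110351562), 9.856183052062988)
post ((486.6142578125, -33.60163497924805), (13.18957805633545, 21.148212432861328), 1.5700924396514893)
mug 188 [ 0.48021889 -0.33222227] 0.04287323897263329 [ 0.48017484 -0.33472495  0.07817297]
scene board ((616.0667114257812, -10.927810668945312), (259.4812927246094, 209.95986938476562), 9.82715129852295)
scene pallet ((489.5047302246094, -34.5086669921875), (147.43572998046875, 204.07713317871094), 10.276979446411133)
post ((487.4900207519531, -38.685935974121094), (14.33800220489502, 28.404434204101562), 20.78122329711914)
mug 249 [ 0.47782386 -0.33614748] 0.043037820588340214 [ 0.47770721 -0.33622087  0.07730315]
```

```bash
python3 -m inch '-30.2 40.9 -4.4 0.96 0;-30.2 40.9 -4.4 0.96 0;-30.2 40.9 -4.4 0.96 0;-30.2 40.9 -4.4 0.96 0;-30.2 40.9 -4.4 0.96 0;-30.2 40.9 -4.4 0.96 0;-30.2 40.9 -4.4 0.96 0;-30.2 40.9 -4.4 0.96 0;-30.2 40.9 -4.4 0.96 0;-30.2 40.9 -4.4 0.96 0;-30.2 40.9 -4.4 0.96 0;-30.2 40.9 -4.4 0.96 0;-30.2 40.9 -4.4 0.96 0;-30.2 40.9 -4.4 0.96 0;-30.2 40.9 -4.4 0.96 0;-30.2 40.9 -4.4 0.96 0;-30.2 40.9 -4.4 0.96 0'
cat > w.py <<'E'
import sys
from h import *
o=robot.get_obs(); print(o['time'],o['tool_pos'].round(4),o['ee_rot'].round(4),o['wrist_force'].round(2),o['width'])
p,d=robot.snapshot("wrist"); k=sys.argv[1]; cv2.imwrite(f"pics/w{k}.png",p); np.savez(f"pics/w{k}.npz",d=d,tp=o['tool_pos'],er=o['ee_rot'])
E
python3 w.py 1
```

```text
time: 1.57
tool_pos: [0.4748, 0.0516, 0.2489]
ee_rot: [3.141, 0.001, 0.174]
wrist_force: [0.3, 0.1, 0.7]
width: 0.0941
1.5667 [0.4748 0.0516 0.2489] [3.1409e+00 1.3000e-03 1.7360e-01] [0.29 0.13 0.73] 0.09407983719139745
```

View pics/w1.png

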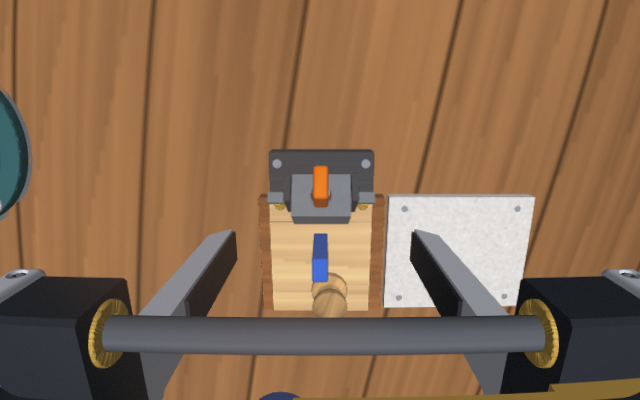

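Wrist view: orange head at (321,186), block around it, blue post (320,258), and pale finial (328,295). The board spans columns 384-535 and the jig axes line up with the tool axes. Next I measure from this view.

```bash
cat > m3.py <<'E'
from h import *
import sys
k=sys.argv[1]
z=np.load(f"pics/w{k}.npz"); im=cv2.imread(f"pics/w{k}.png"); c=cam("wrist",dict(tool_pos=z['tp'],ee_rot=z['er'])); P=cloud(c,z['d'])
H,S,V=cv2.split(cv2.cvtColor(im,cv2.COLOR_BGR2HSV))
def rep(n,m,z=None):
    m=cv2.morphologyEx(m.astype(np.uint8),cv2.MORPH_OPEN,np.ones((2,2)))
    ys,xs=np.nonzero(m)
    if len(xs)<5: print(n,'few');return
    Q=P[m>0]; Q=Q[z_ok(Q)]
    if z is not None: R=rayz(c,np.c_[xs,ys],z)[:,:2]
    else: R=Q[:,:2]
    (cx,cy),(w,h),a=cv2.minAreaRect((R*1000).astype(np.float32))
    print(n,len(xs),'px',xs.min(),xs.max(),ys.min(),ys.max(),'mean',Q.mean(0).round(4),'z',Q[:,2].min().round(3),Q[:,2].max().round(3),'rect',round(cx,1),round(cy,1),round(w,1),round(h,1),round(a,2))
def z_ok(Q): return np.isfinite(Q[:,2])
rows=np.arange(400)[:,None]<310
orange=(H<14)&(S>210)&(V>130)&(P[...,2]>.06)&rows
rep('orange',orange)
rep('orange',orange&(V>200))
blue=(H>105)&(H<130)&(S>150)&rows
rep('post all',blue); rep('posttop',blue&(P[...,2]>.101),.105)
rep('board',(S<40)&(V>150)&rows&(P[...,2]<.03)&(P[...,2]>.008),.016)
pl=(P[...,2]>.025)&(P[...,2]<.034)&rows&(H>10)&(H<30)&(V>130)
rep('pallet',pl,.030)
if k=='1':
    cv2.imwrite("pics/w1c.png",cv2.resize(im[130:330,240:400],None,fx=3.5,fy=3.5,interpolation=cv2.INTER_CUBIC))
E
python3 m3.py 1
```

```text
orange 216 px 315 328 167 198 mean [0.4717 0.0592 0.1148] z 0.108 0.123 rect 471.8 57.4 11.8 26.0 9.72
orange 198 px 315 327 168 198 mean [0.4714 0.0589 0.1151] z 0.108 0.123 rect 471.4 57.0 10.8 25.4 9.78
post all 322 px 314 327 260 282 mean [ 0.4867 -0.0347  0.102 ] z 0.038 0.107 rect 489.9 -50.7 15.4 60.6 7.82
posttop 322 px 314 327 260 282 mean [ 0.4867 -0.0347  0.102 ] z 0.038 0.107 rect 486.5 -33.2 13.0 23.9 9.95
board 11766 px 0 535 161 307 mean [ 0.6557 -0.0089  0.02  ] z -0.003 0.428 rect 418.6 -16.9 181.7 683.8 88.12
pallet 7256 px 270 373 205 310 mean [ 0.4888 -0.0546  0.0315] z -0.001 0.428 rect 490.9 -55.2 119.8 138.5 9.72
```

```bash
python3 - <<'E'
from h import *
z=np.load("pics/w1.npz"); c=cam("wrist",dict(tool_pos=z['tp'],ee_rot=z['er'])); P=cloud(c,z['d'])
for r in range(158,222,3):print(r,P[r,321].round(4),cv2.imread("pics/w1.png")[r,321])
E
```

```text
158 [0.4693 0.0658 0.0249] [79 79 82]
161 [0.4699 0.0625 0.0251] [80 78 80]
164 [0.4705 0.059  0.0243] [79 78 80]
167 [0.4692 0.0701 0.1089] [ 30 117 227]
170 [0.4696 0.0675 0.1095] [ 35 124 234]
173 [0.47   0.0655 0.1134] [ 35 126 234]
176 [0.4705 0.0628 0.1132] [ 41 128 236]
179 [0.4709 0.0604 0.1148] [ 38 127 236]
182 [0.4713 0.0581 0.1164] [ 39 127 235]
185 [0.4717 0.0556 0.1175] [ 40 128 236]
188 [0.4722 0.0533 0.1191] [ 40 128 236]
191 [0.4726 0.0509 0.1205] [ 40 129 236]
194 [0.473  0.0483 0.1208] [ 42 129 236]
197 [0.4735 0.0457 0.1212] [ 35 112 221]
200 [0.4741 0.0419 0.1169] [ 36  73 134]
203 [0.475  0.0366 0.1077] [ 38  75 136]
206 [0.4759 0.031  0.0981] [ 34  73 134]
209 [0.4769 0.0246 0.0866] [138 134 131]
212 [0.4774 0.0215 0.0862] [138 134 132]
215 [0.4779 0.0189 0.088 ] [137 132 130]
218 [0.4789 0.0128 0.0787] [88 88 90]
221 [0.4801 0.0051 0.065 ] [89 88 90]
```

View pics/w1c.png

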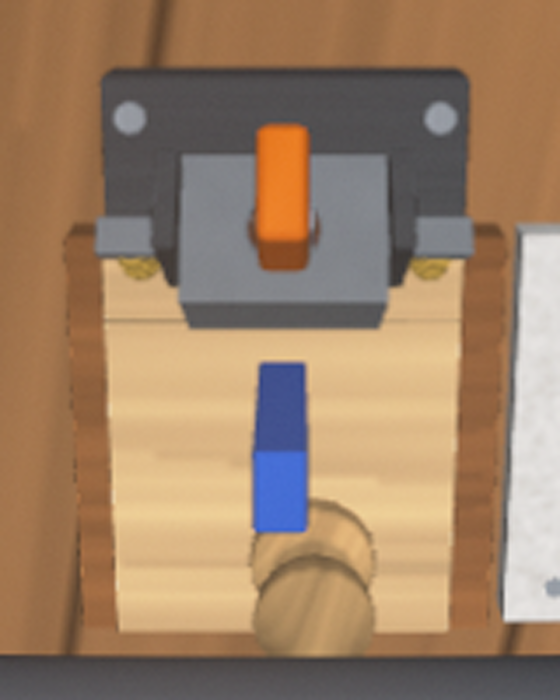

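```bash
python3 -m inch '-0.2 0.2 4 0 0.6;-0.2 0.2 8 0 0.6;-0.2 0.2 11 0 0.6;-0.2 0.2 13 0 0.6;-0.2 0.2 13 0 0.6'; python3 w.py 2; python3 m3.py 2
```

```text
time: 2.03
tool_pos: [0.4688, 0.0504, 0.1137]
ee_rot: [-3.14, 0.011, 0.176]
wrist_force: [0.3, 0.6, -0.0]
width: 0.0639
2.0333 [0.4688 0.0504 0.1137] [-3.1403  0.0115  0.176 ] [ 0.31  0.61 -0.02] 0.06386619431020181
orange 170 px 319 342 209 238 mean [0.4701 0.0665 0.1129] z 0.107 0.293 rect 465.3 90.6 12.4 67.8 10.46
orange 161 px 319 342 209 238 mean [0.4702 0.0661 0.112 ] z 0.107 0.293 rect 465.8 90.7 12.3 67.7 9.52
post all 31 px 331 336 300 310 mean [ 0.4888 -0.0197  0.0537] z 0.045 0.06 rect 488.3 -19.6 4.0 1.4 10.49
posttop few
board 9524 px 259 630 187 310 mean [0.6443 0.0305 0.0213] z -0.001 0.293 rect 577.0 22.7 91.9 324.0 88.39
pallet 4089 px 256 399 260 310 mean [ 0.48   -0.0229  0.0317] z 0.018 0.293 rect 483.1 -16.6 119.1 45.6 10.4
```

View pics/w2.png

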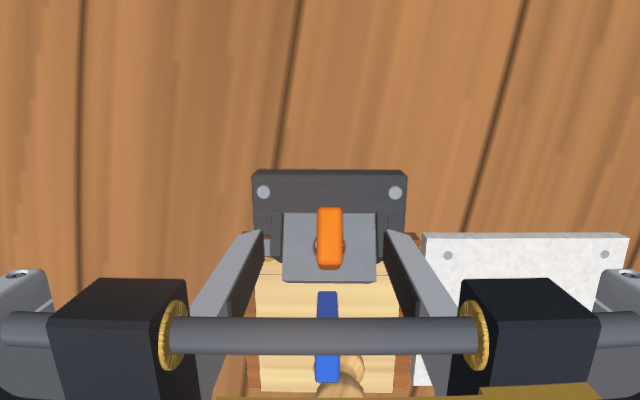

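```bash
python3 w.py 3; python3 w.py 4; python3 m3.py 4
```

```text
2.0833 [0.4708 0.0503 0.1167] [-3.1413  0.0066  0.1759] [-0.07 -0.47 -0.45] 0.06054507034747642
2.1333 [0.4726 0.0501 0.1191] [3.141e+00 1.900e-03 1.755e-01] [ 0.64  0.47 -0.15] 0.056042636212782625
orange 160 px 313 335 204 236 mean [0.4699 0.0654 0.111 ] z 0.107 0.117 rect 470.3 63.2 12.4 15.8 6.06
orange 152 px 313 334 204 236 mean [0.4696 0.0653 0.1111] z 0.107 0.117 rect 470.2 63.1 11.6 16.4 9.59
post all few
posttop few
board 10739 px 255 618 184 310 mean [0.651  0.0265 0.02  ] z -0.002 0.298 rect 578.5 22.2 92.1 325.0 88.35
pallet 3841 px 257 391 258 310 mean [ 0.4864 -0.0257  0.0319] z 0.028 0.298 rect 485.2 -19.7 114.3 48.3 10.06
```

```bash
python3 -m inch '0 0.1 1.2 0 0.6;0 0.1 2.4 0 0.6;0 0.1 3.3 0 0.6;0 0.1 3.6 0 0.6;0 0.1 3.6 0 0.6;0 0.1 3.6 0 0.6;0 0.1 3.6 0 0.6'; python3 w.py 5; python3 w.py 6; python3 m3.py 6
```

```text
time: 2.77
tool_pos: [0.4743, 0.0488, 0.085]
ee_rot: [3.14, -0.002, 0.175]
wrist_force: [0.1, 0.2, -0.2]
width: 0.0375
2.7667 [0.4743 0.0488 0.085 ] [ 3.1402e+00 -1.8000e-03  1.7500e-01] [ 0.13  0.22 -0.18] 0.03753712382947604
2.8167 [0.4744 0.0488 0.0851] [ 3.1402e+00 -2.2000e-03  1.7500e-01] [ 0.17  0.22 -0.38] 0.03746558220422749
orange 146 px 307 333 220 251 mean [0.4697 0.0671 0.1112] z 0.107 0.264 rect 465.5 90.4 12.0 64.1 9.51
orange 146 px 307 333 220 251 mean [0.4697 0.0671 0.1112] z 0.107 0.264 rect 465.5 90.4 12.0 64.1 9.51
post all few
posttop few
board 9864 px 243 639 193 310 mean [0.6432 0.0306 0.0195] z 0.009 0.264 rect 575.9 32.1 72.6 320.9 88.48
pallet 693 px 238 369 274 310 mean [ 0.4829 -0.0172  0.0339] z 0.028 0.264 rect 470.4 -19.5 21.9 99.9 85.53
```

View pics/w6.png

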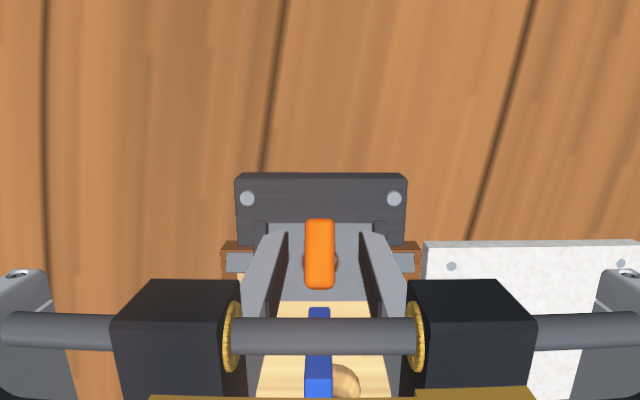

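The orange head (320,253) stands between the fingers at x≈285 and 365, about 1 mm off centre. I close on it now.

```bash
python3 -m inch '-0.1 0 0.2 0 0.6;-0.1 0 0.2 0 0.7;-0.1 0 0.2 0 0.8;-0.1 0 0.2 0 1;-0.1 0 0.2 0 1;-0.1 0 0.2 0 1;-0.1 0 0.2 0 1;-0.1 0 0.2 0 1'; python3 w.py 7
```

```text
time: 3.53
tool_pos: [0.473, 0.0488, 0.083]
ee_rot: [3.141, -0.001, 0.175]
wrist_force: [-1.4, 0.4, 1.8]
width: 0.0141
3.5333 [0.473  0.0488 0.083 ] [ 3.1406e+00 -1.3000e-03  1.7510e-01] [-1.39  0.4   1.76] 0.014055653345427431
```

```bash
cat > s.py <<'E'
from h import *
o=robot.get_obs(); R=Ro.from_euler('xyz',o['ee_rot']).as_matrix()
a=np.array([-.0855,.4925,.866]); f=o['wrist_force']; t=o['wrist_torque']; p0=np.array([.473,.0488,.083])
d=o['tool_pos']-p0
y=np.arctan2(R[1,0],R[0,0])
tilt=np.degrees(np.arccos(-R[2,2]))
print('t%.2f'%o['time'],'along a mm %.2f'%(1e3*d@a),'off',(1e3*(d-a*(d@a))).round(2),'yaw %.4f'%y,'tilt %.2f'%tilt,'F.a %.1f'%(f@a),'F',f.round(1),'T.a %.2f'%(t@a),t.round(2),'w %.4f'%o['width'])
E
python3 -m inch '0 0 0 0.1 1;0 0 0 0.2 1;0 0 0 0.3 1;0 0 0 0.3 1;0 0 0 0.3 1'; python3 s.py
```

```text
time: 4.0
tool_pos: [0.4767, 0.048, 0.0833]
ee_rot: [3.141, -0.011, -0.124]
wrist_force: [6.6, -2.3, -6.8]
width: 0.0141
t4.00 along a mm -0.48 off [ 3.69 -0.6   0.71] yaw -0.1244 tilt 0.62 F.a -7.6 F [ 6.6 -2.3 -6.8] T.a -0.47 [-0.24 -1.63  0.36] w 0.0141
```

```bash
python3 w.py 8; python3 s.py
```

```text
4.0 [0.4767 0.048  0.0833] [ 3.1405 -0.0107 -0.1244] [ 6.62 -2.32 -6.75] 0.014121693470442391
t4.05 along a mm -0.47 off [ 3.69 -0.59  0.7 ] yaw -0.1243 tilt 0.61 F.a -6.5 F [ 6.9 -1.2 -6.2] T.a -0.51 [-0.26 -1.69  0.34] w 0.0140
```

View pics/w8.png

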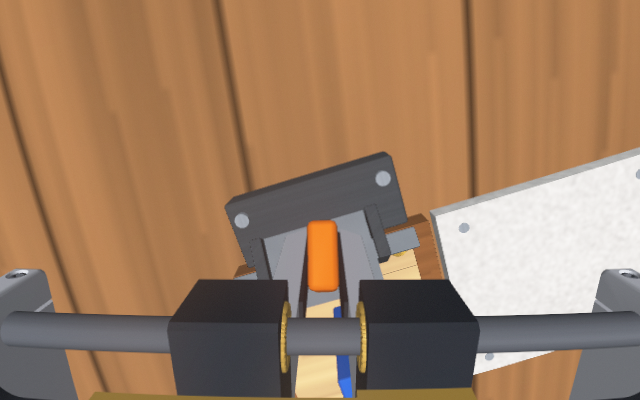

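The head turned together with the gripper by about 0.3 rad, so it is held without slip. I swing back and begin a gentle pull along the axis.

```bash
python3 -m inch '-0.13 -0.04 -0.03 -0.1 1;-0.26 -0.08 -0.06 -0.2 1;-0.4 -0.11 -0.1 -0.3 1;-0.4 -0.11 -0.1 -0.3 1;-0.4 -0.11 -0.1 -0.3 1'; python3 s.py; python3 w.py 9
```

```text
time: 4.47
tool_pos: [0.4725, 0.0487, 0.0832]
ee_rot: [3.136, -0.008, 0.173]
wrist_force: [0.2, -3.7, -5.5]
width: 0.0137
t4.47 along a mm 0.15 off [-0.5  -0.22  0.07] yaw 0.1734 tilt 0.58 F.a -6.6 F [ 0.2 -3.7 -5.5] T.a 0.22 [-0.72 -0.    0.18] w 0.0137
4.4667 [0.4725 0.0487 0.0832] [ 3.1358 -0.0083  0.1734] [ 0.24 -3.72 -5.54] 0.013673598934983273
```

```bash
python3 -m inch '0 -0.1 -0.17 -0.1 1;0 -0.13 -0.22 -0.2 1;0 -0.15 -0.26 -0.3 1;0 -0.16 -0.28 -0.2 1;0 -0.18 -0.31 -0.1 1;0 -0.2 -0.35 0 1;0 -0.21 -0.37 0.1 1;0 -0.23 -0.4 0.2 1;0 -0.25 -0.43 0.3 1;0 -0.26 -0.45 0.2 1;0 -0.28 -0.48 0.1 1;0 -0.29 -0.5 0 1;0 -0.29 -0.5 0 1'; python3 s.py; python3 w.py 10
```

```text
time: 5.6
tool_pos: [0.4715, 0.052, 0.087]
ee_rot: [3.137, -0.007, 0.174]
wrist_force: [1.4, -0.9, -8.5]
width: 0.014
t5.60 along a mm 5.20 off [-1.05  0.68 -0.49] yaw 0.1737 tilt 0.46 F.a -7.9 F [ 1.4 -0.9 -8.5] T.a 0.01 [ 0.02 -0.16  0.11] w 0.0140
5.6 [0.4715 0.052  0.087 ] [ 3.1373 -0.0068  0.1737] [ 1.44 -0.85 -8.48] 0.014030999780709059
```

View pics/w10.png

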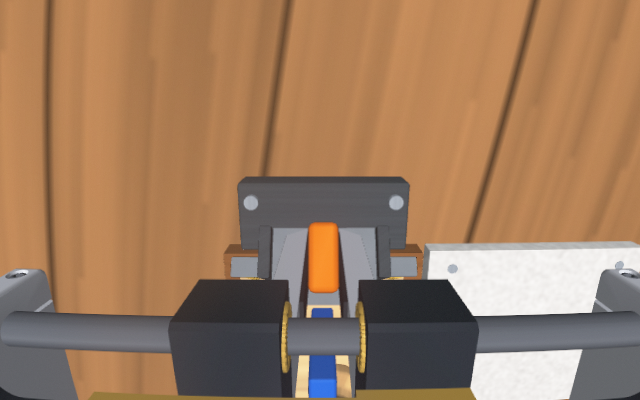

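It advanced 5.2 mm with about 8 N of pull. That is well under the 17 N preload, so the block is seated. Repeating.

```bash
python3 -m inch '0 -0.1 -0.17 -0.1 1;0 -0.13 -0.22 -0.2 1;0 -0.15 -0.26 -0.3 1;0 -0.16 -0.28 -0.2 1;0 -0.18 -0.31 -0.1 1;0 -0.2 -0.35 0 1;0 -0.21 -0.37 0.1 1;0 -0.23 -0.4 0.2 1;0 -0.25 -0.43 0.3 1;0 -0.26 -0.45 0.2 1;0 -0.28 -0.48 0.1 1;0 -0.29 -0.5 0 1;0 -0.29 -0.5 0 1'; python3 s.py;  python3 -m inch '0 -0.1 -0.17 -0.1 1;0 -0.13 -0.22 -0.2 1;0 -0.15 -0.26 -0.3 1;0 -0.16 -0.28 -0.2 1;0 -0.18 -0.31 -0.1 1;0 -0.2 -0.35 0 1;0 -0.21 -0.37 0.1 1;0 -0.23 -0.4 0.2 1;0 -0.25 -0.43 0.3 1;0 -0.26 -0.45 0.2 1;0 -0.28 -0.48 0.1 1;0 -0.29 -0.5 0 1;0 -0.29 -0.5 0 1'; python3 s.py; python3 w.py 11
```

```text
time: 6.73
tool_pos: [0.4711, 0.0552, 0.0921]
ee_rot: [3.138, -0.007, 0.169]
wrist_force: [0.1, -0.0, -4.3]
width: 0.0135
t6.73 along a mm 11.24 off [-0.95  0.91 -0.61] yaw 0.1693 tilt 0.47 F.a -3.8 F [ 0.1 -0.  -4.3] T.a 0.16 [-0.04 -0.01  0.19] w 0.0135
time: 7.82
tool_pos: [0.4709, 0.0574, 0.0977]
ee_rot: [3.136, -0.008, 0.167]
wrist_force: [0.5, -2.0, -3.8]
width: 0.0139
t7.82 along a mm 17.13 off [-0.67  0.18 -0.17] yaw 0.1666 tilt 0.54 F.a -4.4 F [ 0.5 -2.  -3.8] T.a 0.13 [-0.64 -0.01  0.09] w 0.0139
7.8167 [0.4709 0.0574 0.0977] [ 3.1361 -0.0078  0.1666] [ 0.53 -1.99 -3.84] 0.013883641013138418
```

View pics/w11.png

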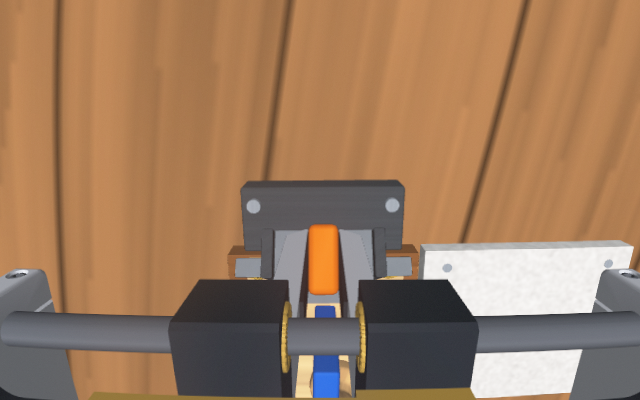

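```bash
python3 -m inch '0 -0.1 -0.17 -0.1 1;0 -0.13 -0.22 -0.2 1;0 -0.15 -0.26 -0.3 1;0 -0.16 -0.28 -0.2 1;0 -0.18 -0.31 -0.1 1;0 -0.2 -0.35 0 1;0 -0.21 -0.37 0.1 1;0 -0.23 -0.4 0.2 1;0 -0.25 -0.43 0.3 1;0 -0.26 -0.45 0.2 1;0 -0.28 -0.48 0.1 1;0 -0.29 -0.5 0 1;0 -0.29 -0.5 0 1'; python3 s.py;  python3 -m inch '0 -0.1 -0.17 -0.1 1;0 -0.13 -0.22 -0.2 1;0 -0.15 -0.26 -0.3 1;0 -0.16 -0.28 -0.2 1;0 -0.18 -0.31 -0.1 1;0 -0.2 -0.35 0 1;0 -0.2 -0.35 0 1;0 -0.2 -0.35 0 1'; python3 s.py; python3 w.py 12; python3 - <<'E'
from h import *
p,d=robot.snapshot("scene"); cv2.imwrite("pics/scene1.png",cv2.resize(p[120:260,230:390],None,fx=5,fy=4,interpolation=cv2.INTER_CUBIC))
E
```

```text
time: 8.95
tool_pos: [0.4709, 0.061, 0.1036]
ee_rot: [3.137, -0.01, 0.161]
wrist_force: [-0.4, -0.2, -0.7]
width: 0.014
t8.95 along a mm 24.00 off [-0.04  0.35 -0.2 ] yaw 0.1608 tilt 0.62 F.a -0.7 F [-0.4 -0.2 -0.7] T.a 0.03 [0.05 0.06 0.  ] w 0.0140
time: 9.62
tool_pos: [0.471, 0.0633, 0.1077]
ee_rot: [3.138, -0.012, 0.16]
wrist_force: [-0.4, 0.5, -1.1]
width: 0.014
t9.62 along a mm 28.69 off [ 0.41  0.37 -0.16] yaw 0.1596 tilt 0.69 F.a -0.7 F [-0.4  0.5 -1.1] T.a 0.06 [-0.01  0.08  0.02] w 0.0140
9.6167 [0.471  0.0633 0.1077] [ 3.1378 -0.0115  0.1596] [-0.41  0.46 -1.13] 0.013955559680664488
```

View pics/scene1.png

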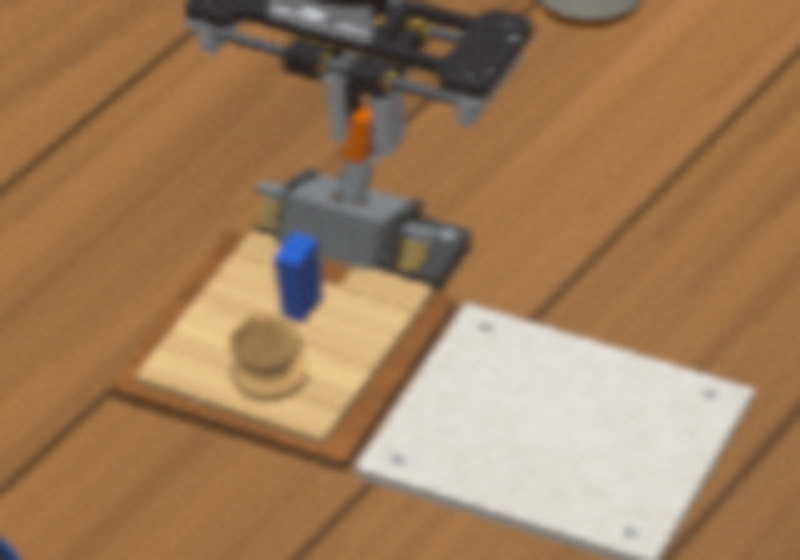

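The scene view shows the shank exposed above the seated block and the pull force is near zero, so the pin is free. I draw it fully out along its axis.

```bash
python3 -m inch '0 -0.3 -0.52 0 1;0 -0.6 -1.04 0 1;0 -0.9 -1.56 0 1;0 -1.2 -2.08 0 1;0 -1.5 -2.6 0 1;0 -1.8 -3.12 0 1;0 -2.1 -3.64 0 1;0 -2.4 -4.15 0 1;0 -2.4 -4.15 0 1;0 -2.4 -4.15 0 1'; python3 s.py; python3 w.py 13
```

```text
time: 10.55
tool_pos: [0.4667, 0.0871, 0.1493]
ee_rot: [3.137, -0.012, 0.161]
wrist_force: [0.6, -0.9, -2.1]
width: 0.0137
t10.55 along a mm 76.83 off [ 0.3   0.5  -0.24] yaw 0.1609 tilt 0.72 F.a -2.3 F [ 0.6 -0.9 -2.1] T.a -0.03 [-0.02  0.05 -0.06] w 0.0137
10.55 [0.4667 0.0871 0.1493] [ 3.1374 -0.0118  0.1609] [ 0.56 -0.88 -2.13] 0.01372118753221
```

View pics/w13.png

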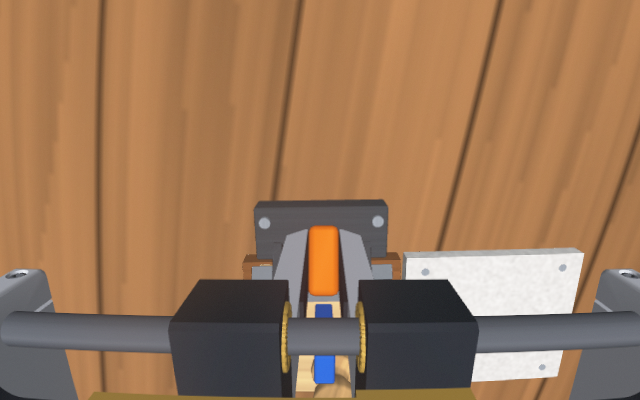

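```bash
python3 -m inch '0 0 -3 0 1;0 0 -6 0 1;0 0 -9 0 1;-0.5 3.5 -9 0 1;-1 7 -9 0 1;-1.5 10.5 -9 0 1;-2 14 -9 0 1;-2.5 17.5 -9 0 1;-3 21 -9 0 1;-3.4 24.5 -9 0 1;-3.9 28 -9 0 1;-4.4 31.5 -9 0 1;-4.8 34.5 -9 0 1;-5.1 37 -9 0 1;-5.3 38.5 -9 0 1;-5.5 39.5 -9 0 1;-5.5 39.5 -9 0 1;-5.5 39.5 -9 0 1;-5.5 39.5 -9 0 1'; python3 s.py; python3 w.py 14;python3 - <<'E'
from h import *
for n in ["top","scene"]:
    p,d=robot.snapshot(n); cv2.imwrite(f"pics/{n}2.png",p); np.save(f"pics/{n}2.npy",d)
E
```

```text
time: 12.18
tool_pos: [0.4746, -0.3102, 0.2401]
ee_rot: [3.138, -0.011, 0.162]
wrist_force: [-0.1, 0.0, -1.2]
width: 0.014
t12.18 along a mm -40.93 off [  -1.94 -338.85  192.51] yaw 0.1621 tilt 0.67 F.a -1.0 F [-0.1  0.  -1.2] T.a -0.00 [-0.01  0.05 -0.03] w 0.0140
12.1833 [ 0.4746 -0.3102  0.2401] [ 3.1381 -0.0112  0.1621] [-0.14  0.03 -1.16] 0.013952362590346412
```

View pics/w14.png

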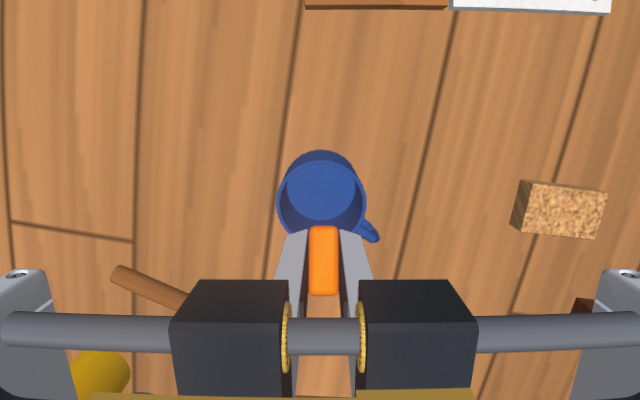

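View pics/scene2.png

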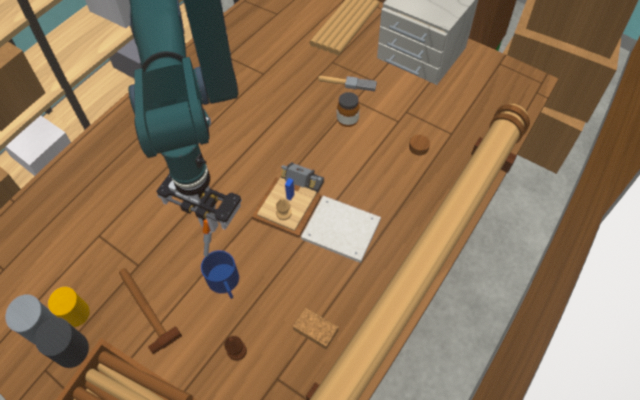

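```bash
python3 - <<'E'
from h import *
z=np.load("pics/w14.npz"); im=cv2.imread("pics/w14.png"); c=cam("wrist",dict(tool_pos=z['tp'],ee_rot=z['er'])); P=cloud(c,z['d'])
H,S,V=cv2.split(cv2.cvtColor(im,cv2.COLOR_BGR2HSV))
a=(H>105)&(H<130)&(S>120)&(P[...,2]>.076)&(P[...,2]<.09)
ys,xs=np.nonzero(a); k=xs<352; Q=rayz(c,np.c_[xs,ys],.08)[k]
for _ in range(3):
    A=np.c_[2*Q[:,:2],np.ones(len(Q))]; s=np.linalg.lstsq(A,(Q[:,:2]**2).sum(1),rcond=None)[0]; r=np.sqrt(s[2]+s[0]**2+s[1]**2)
    print(len(Q),s[:2],r); Q=Q[abs(np.hypot(*(Q[:,:2]-s[:2]).T)-r)<.004]
c=cam("scene"); d=np.load("pics/scene2.npy"); im=cv2.imread("pics/scene2.png"); P=cloud(c,d)
for r in range(214,262,3):
    x=np.arange(196,218); k=(P[r,x,2]>.12)&(abs(P[r,x,0]-.475)<.1)
    if k.any(): print(r,x[k].min(),x[k].max(),P[r,x[k]].mean(0).round(3))
# predicted tip
g=z['tp']+np.array([0,0,.019]); u=np.array([.16,-.987,0])
print(proj(c,[g,z['tp'],g+.044*u-[0,0,.0762]]))
cv2.imwrite("pics/scene2c.png",cv2.resize(im[190:300,150:270],None,fx=5,fy=5,interpolation=cv2.INTER_CUBIC))
E
```

```text
510 [ 0.4775046  -0.33125624] 0.04253112504826702
510 [ 0.4775046  -0.33125624] 0.04253112504826702
510 [ 0.4775046  -0.33125624] 0.04253112504826702
214 196 217 [ 0.507 -0.33   0.354]
217 197 217 [ 0.514 -0.336  0.357]
220 199 217 [ 0.495 -0.325  0.311]
223 200 217 [ 0.481 -0.317  0.274]
226 202 217 [ 0.483 -0.319  0.265]
229 203 215 [ 0.483 -0.323  0.256]
232 203 211 [ 0.481 -0.329  0.249]
235 204 211 [ 0.48  -0.331  0.236]
238 204 211 [ 0.481 -0.334  0.227]
241 204 210 [ 0.482 -0.339  0.221]
244 205 209 [ 0.481 -0.342  0.211]
247 204 208 [ 0.481 -0.347  0.204]
250 204 208 [ 0.482 -0.351  0.195]
253 204 208 [ 0.485 -0.356  0.19 ]
[[209.54049568 222.64589252]
 [211.102018   226.77000579]
 [206.17662932 253.13789301]]
```

View pics/scene2c.png

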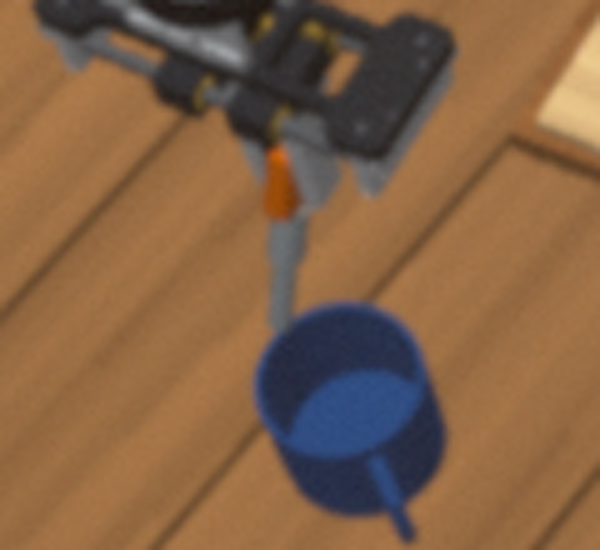

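```bash
python3 -m inch '0 0 3 0 1;0 0 6 0 1;0 0 9 0 1;0 0 11.5 0 1;0 0 13.5 0 1;0 0 14.7 0 1;0 0 15.3 0 1;0 0 15.3 0 1;0 0 15.3 0 1'; python3 s.py; python3 w.py 15;python3 - <<'E'
from h import *
for n in ["scene"]:
    p,d=robot.snapshot(n); cv2.imwrite("pics/scene3c.png",cv2.resize(p[190:300,150:270],None,fx=5,fy=5,interpolation=cv2.INTER_CUBIC))
E
```

```text
time: 13.08
tool_pos: [0.4772, -0.3108, 0.0885]
ee_rot: [3.136, -0.013, 0.163]
wrist_force: [0.4, 0.1, -0.7]
width: 0.0134
t13.08 along a mm -172.68 off [ -10.61 -274.6   155.09] yaw 0.1629 tilt 0.80 F.a -0.6 F [ 0.4  0.1 -0.7] T.a 0.02 [-0.07  0.07 -0.02] w 0.0134
13.0833 [ 0.4772 -0.3108  0.0885] [ 3.1359 -0.0127  0.1629] [ 0.43  0.13 -0.69] 0.013424463281380332
```

View pics/scene3c.png

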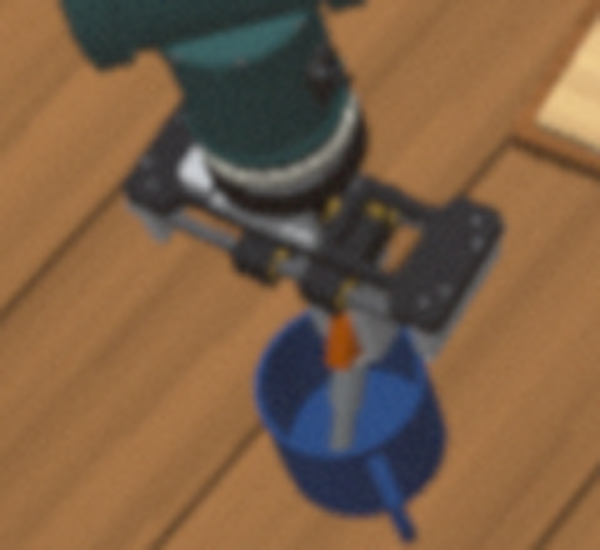

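View pics/w15.png

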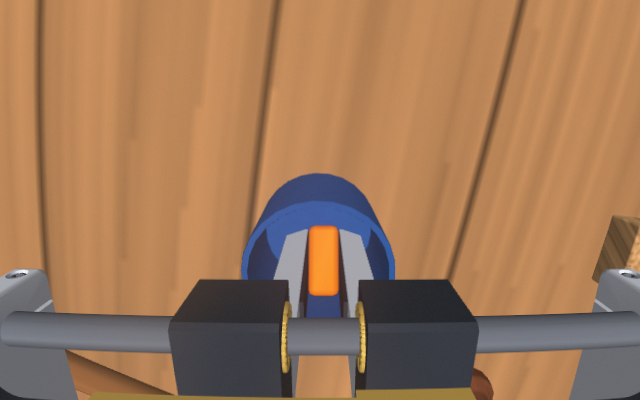

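```bash
python3 -m inch '0 0 0.5 0 1;0 0 1 0 1;0 0 1.5 0 1;0 0 1.5 0 1;0 0 1.5 0 0.75;0 0 1.5 0 0.72;0 0 1.5 0 0.72;0 0 1.5 0 0.72;0 0 1.5 0 0.72'; python3 s.py; python3 w.py 16
```

```text
time: 13.93
tool_pos: [0.478, -0.3116, 0.0748]
ee_rot: [3.134, -0.014, 0.163]
wrist_force: [0.6, 1.0, 0.4]
width: 0.0261
t13.93 along a mm -185.01 off [ -10.81 -269.31  152.05] yaw 0.1627 tilt 0.94 F.a 0.8 F [0.6 1.  0.4] T.a 0.03 [-0.04 -0.    0.03] w 0.0261
13.9333 [ 0.478  -0.3116  0.0748] [ 3.1339 -0.0144  0.1627] [0.57 0.97 0.4 ] 0.02606082166291983
```

View pics/w16.png

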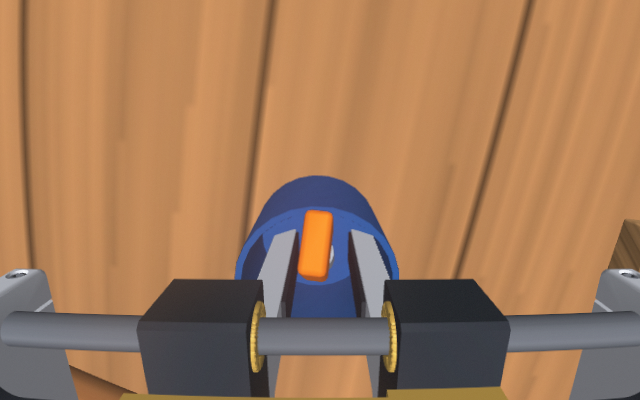

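```bash
python3 -m inch '0 0 -2 0 0.72;0 0 -4 0 0.72;0 0 -7 0 0.6;0 0 -10 0 0.4;0 0 -12.5 0 0.4;0 0 -12.5 0 0.4;1 -5.4 -12.5 -0.01 0.4;2 -10 -12.5 -0.01 0.4;2.9 -14.5 -12.5 -0.01 0.4;3.8 -19 -12.5 -0.01 0.4;4.5 -23 -12.5 -0.01 0.4;5 -25.5 -12.5 -0.01 0.4;5.3 -27.2 -12.5 -0.01 0.4;5.3 -27.2 -12.5 -0.01 0.4;5.3 -27.2 -12.5 -0.01 0.4'; python3 s.py; python3 w.py 17; python3 m3.py 17; python3 - <<'E'
from h import *
for n in ["top","scene"]:
    p,d=robot.snapshot(n); cv2.imwrite(f"pics/{n}4.png",p)
    q=p[190:300,150:270] if n=="scene" else p[210:265,390:450]
    cv2.imwrite(f"pics/{n}4c.png",cv2.resize(q,None,fx=5,fy=5,interpolation=cv2.INTER_CUBIC))
E
```

```text
time: 15.23
tool_pos: [0.484, -0.0327, 0.1978]
ee_rot: [3.134, -0.014, 0.176]
wrist_force: [0.6, -0.2, -0.7]
width: 0.0564
t15.23 along a mm 58.31 off [  15.97 -110.27   64.3 ] yaw 0.1760 tilt 0.90 F.a -0.7 F [ 0.6 -0.2 -0.7] T.a 0.04 [-0.05  0.07 -0.  ] w 0.0564
15.2333 [ 0.484  -0.0327  0.1978] [ 3.1336 -0.0135  0.176 ] [ 0.56 -0.24 -0.66] 0.05635057000762301
orange few
orange few
post all 558 px 318 336 183 214 mean [ 0.4875 -0.0303  0.1055] z 0.029 0.376 rect 486.1 -12.0 17.2 111.2 9.79
posttop 558 px 318 336 183 214 mean [ 0.4875 -0.0303  0.1055] z 0.029 0.376 rect 487.7 -30.6 14.2 25.3 9.81
board 21594 px 266 574 78 264 mean [ 0.6567 -0.0206  0.0172] z -0.003 0.376 rect 588.0 -16.6 320.9 192.2 8.59
pallet 10881 px 265 388 130 265 mean [ 0.4887 -0.0497  0.0319] z 0.018 0.376 rect 491.2 -53.3 118.9 138.9 8.4
```

View pics/scene4c.png

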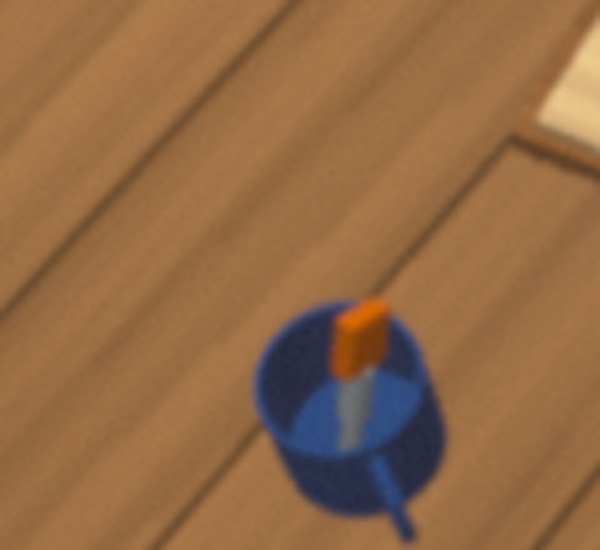

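View pics/w17.png

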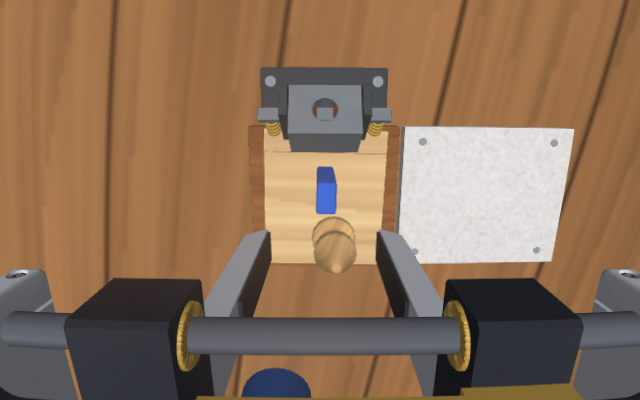

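View pics/top4c.png

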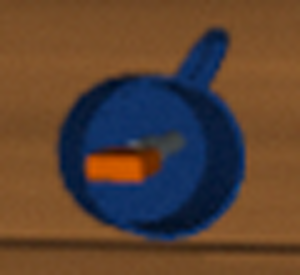

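The pin stands tip-down in the mug: the head rests at the rim side and the shank goes down to the floor. The block looks seated. In the wrist view the post top is at (327,200), and the board corners are around (400,127), (573,129) and (552,262). Next I work out the offset from pallet to board.

```bash
python3 - <<'E'
from h import *
psi=.171
for k in ['1','17']:
    z=np.load(f"pics/w{k}.npz"); im=cv2.imread(f"pics/w{k}.png"); c=cam("wrist",dict(tool_pos=z['tp'],ee_rot=z['er'])); P=cloud(c,z['d'])
    H,S,V=cv2.split(cv2.cvtColor(im,cv2.COLOR_BGR2HSV))
    rows=np.arange(400)[:,None]<308
    for n,m,h in [('board',(S<45)&(V>140)&(P[...,2]<.03)&(P[...,2]>.005)&(P[...,0]>.55)&(P[...,0]<.8)&rows,.016),('pallet',(P[...,2]>.025)&(P[...,2]<.035)&(P[...,0]<.6)&(P[...,0]>.4)&rows&(H>10)&(H<30)&(V>130)&(S<150),.03)]:
        nn,l,st,ce=cv2.connectedComponentsWithStats(m.astype(np.uint8)); i=1+st[1:,4].argmax(); ys,xs=np.nonzero(l==i)
        Q=rayz(c,np.c_[xs,ys],h)[:,:2]*1000
        # jig coords
        yj=np.array([np.cos(psi),np.sin(psi)]); xj=np.array([np.sin(psi),-np.cos(psi)])
        u=Q@xj; v=Q@yj
        print(k,n,cv2.minAreaRect(Q.astype(np.float32)),'x',np.percentile(u,[.3,99.7]).round(1),'y',np.percentile(v,[.3,99.7]).round(1))
E
```

```text
1 board ((657.5238037109375, -23.375015258789062), (180.94937133789062, 152.1125946044922), 9.943883895874023) x [ 59. 210.] y [554.7 733.5]
1 pallet ((489.2641296386719, -52.65568542480469), (119.73936462402344, 135.40185546875), 9.702705383300781) x [ 70.  202.5] y [413.5 532.5]
17 board ((658.17236328125, -24.740936279296875), (179.90464782714844, 150.12925720214844), 10.048789024353027) x [ 61.8 210.7] y [555.1 733.4]
17 pallet ((489.9611511230469, -52.16905212402344), (118.84944915771484, 139.16061401367188), 8.309537887573242) x [ 68.2 204.2] y [415.2 533.8]
```

```bash
python3 -m inch '0.1 0 3 0 0.5;0.1 0 6 0 0.5;0.1 0 9 0 0.5;0.1 0 11 0 0.5;0.1 0 12.5 0 0.5;0.1 0 13.2 0 0.5;0.1 0 13.2 0 0.5;0.1 0 13.2 0 0.5;0.1 0 13.2 0 0.5'; python3 s.py; python3 w.py 18
```

```text
time: 16.13
tool_pos: [0.4882, -0.0363, 0.0675]
ee_rot: [3.133, -0.016, 0.17]
wrist_force: [0.3, 0.3, 1.2]
width: 0.0468
t16.13 along a mm -56.69 off [ 10.37 -57.22  33.55] yaw 0.1703 tilt 1.05 F.a 1.2 F [0.3 0.3 1.2] T.a 0.02 [-0.04  0.05 -0.01] w 0.0468
16.1333 [ 0.4882 -0.0363  0.0675] [ 3.1326 -0.0159  0.1703] [0.35 0.32 1.22] 0.04681817770947825
```

View pics/w18.png

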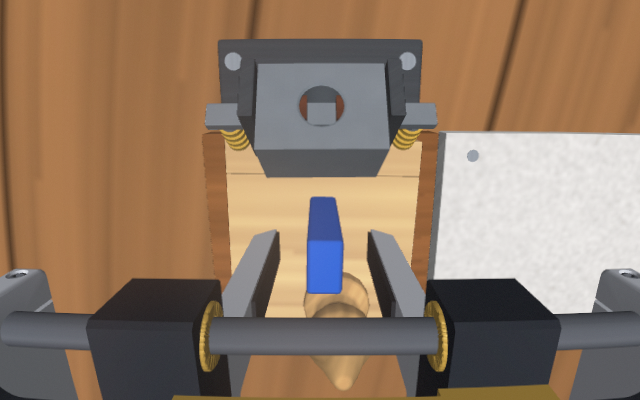

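The post is between the fingers, but the tool has picked up about 1° of tilt, because each call starts from the measured pose. I go up and use the lag of a fast descent to re-zero it before gripping.

```bash
python3 -m inch '0 -0.2 -4 0 0.5;0 -0.2 -8 0 0.5;0 -0.2 -11 0 0.5;0 -0.2 -13 0 0.5;0 -0.2 -13 0 0.5;0 -0.2 -13 0 0.5;0 -0.2 -13 0 0.5'; python3 s.py;python3 -m inch '0 0 4 0 0.5;0 0 8 0 0.5;0 0 8 0 0.5'; python3 -m inch '0 0 0 0 0.5;0 0 0 0 0.5;0 0 0 0 0.5;0 0 0 0 0.5'; python3 s.py
```

```text
time: 16.77
tool_pos: [0.4853, -0.0333, 0.1969]
ee_rot: [3.133, -0.016, 0.171]
wrist_force: [-0.3, -0.5, -0.4]
width: 0.0469
t16.77 along a mm 57.13 off [  17.18 -110.25   64.41] yaw 0.1707 tilt 1.03 F.a -0.6 F [-0.3 -0.5 -0.4] T.a 0.02 [-0.08  0.03 -0.  ] w 0.0469
time: 17.02
tool_pos: [0.4775, -0.0322, 0.1045]
ee_rot: [3.141, 0.007, 0.171]
wrist_force: [-2.9, 0.2, -2.6]
width: 0.0469
time: 17.35
tool_pos: [0.4796, -0.0325, 0.1072]
ee_rot: [3.139, 0.003, 0.171]
wrist_force: [-0.2, -0.2, 0.5]
width: 0.047
t17.35 along a mm -19.66 off [  4.87 -71.66  41.23] yaw 0.1707 tilt 0.20 F.a 0.4 F [-0.2 -0.2  0.5] T.a 0.05 [-0.08  0.05  0.02] w 0.0470
```

```bash
python3 -m inch '0.4 0.1 0 0 0.5;0.75 0.15 0 0 0.5;0.75 0.15 1 0 0.5;0.75 0.15 2 0 0.5;0.75 0.15 3 0 0.5;0.75 0.15 4 0 0.5;0.75 0.15 4.3 0 0.5;0.75 0.15 4.3 0 0.5;0.75 0.15 4.3 0 0.5'; python3 s.py; python3 w.py 19; python3 - <<'E'
from h import *
print(robot.get_obs()['tool_pos'])
E
```

```text
time: 18.1
tool_pos: [0.4867, -0.0328, 0.0636]
ee_rot: [3.14, 0.004, 0.171]
wrist_force: [0.7, -0.3, -0.5]
width: 0.0467
t18.10 along a mm -58.15 off [  8.78 -52.96  30.97] yaw 0.1707 tilt 0.24 F.a -0.7 F [ 0.7 -0.3 -0.5] T.a 0.03 [-0.08  0.03  0.01] w 0.0467
18.1 [ 0.4867 -0.0328  0.0636] [3.1397 0.0036 0.1707] [ 0.7  -0.33 -0.5 ] 0.046741068631299
[ 0.48719441 -0.03287348  0.06421105]
```

View pics/w19.png

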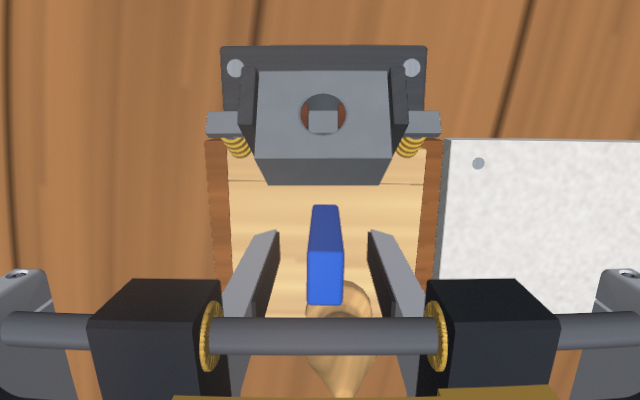

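```bash
python3 -m inch '0 0 0 0 0.6;0 0 0 0 0.7;0 0 0 0 0.8;0 0 0 0 1;0 0 0 0 1;0 0 0 0 1;0 0 0 0 1;0 0 0 0 1'; python3 s.py; python3 -m inch '0.3 0 0 0 1;0.6 0 0 0 1;1 0 0 0 1;1 0 0 0 1;1 0 0 0 1';python3 s.py; python3 w.py 20
```

```text
time: 18.82
tool_pos: [0.4875, -0.033, 0.0645]
ee_rot: [3.139, 0.002, 0.17]
wrist_force: [-0.4, -1.1, 0.5]
width: 0.016
t18.82 along a mm -57.58 off [  9.55 -53.49  31.35] yaw 0.1705 tilt 0.18 F.a -0.1 F [-0.4 -1.1  0.5] T.a -0.08 [-0.07 -0.17  0.  ] w 0.0160
time: 19.23
tool_pos: [0.4969, -0.0314, 0.0645]
ee_rot: [3.139, 0.003, 0.171]
wrist_force: [-4.3, -0.8, 3.4]
width: 0.0159
t19.23 along a mm -57.52 off [ 18.99 -51.85  31.35] yaw 0.1706 tilt 0.23 F.a 2.9 F [-4.3 -0.8  3.4] T.a 0.22 [-0.06  0.37  0.03] w 0.0159
19.2333 [ 0.4969 -0.0314  0.0645] [3.139e+00 3.000e-03 1.706e-01] [-4.25 -0.77  3.38] 0.015898821983078563
```

View pics/w20.png

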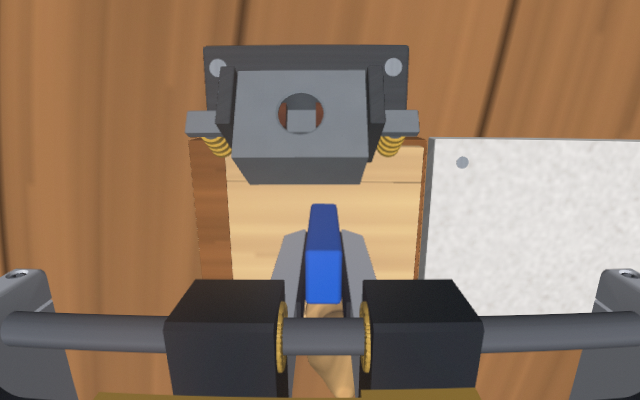

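```bash
python3 -m inch '0.3 0 0 0 1;0.8 0 0 0 1;1.4 0 0 0 1;2.1 0 0 0 1;2.8 0 0 0 1;3.5 0 0 0 1;4.2 0 0 0 1;4.9 0 0 0 1;5.6 0 0 0 1;6.3 0 0 0 1;6.8 0 0 0 1;7.1 0 0 0 1;7.1 0 0 0 1;7.1 0 0 0 1'; python3 s.py; python3 w.py 21;python3 - <<'E'
from h import *
p,d=robot.snapshot("scene"); cv2.imwrite("pics/scene5.png",cv2.resize(p[120:260,230:390],None,fx=5,fy=4,interpolation=cv2.INTER_CUBIC))
E
```

```text
time: 20.45
tool_pos: [0.5658, -0.0196, 0.0644]
ee_rot: [3.139, 0.006, 0.17]
wrist_force: [-4.3, -0.3, 4.5]
width: 0.0159
t20.45 along a mm -57.68 off [ 87.85 -39.96  31.38] yaw 0.1704 tilt 0.37 F.a 4.1 F [-4.3 -0.3  4.5] T.a 0.43 [-0.31  1.11 -0.17] w 0.0159
20.45 [ 0.5658 -0.0196  0.0644] [3.1389 0.0059 0.1704] [-4.3  -0.34  4.47] 0.015870258784300983
```

View pics/scene5.png

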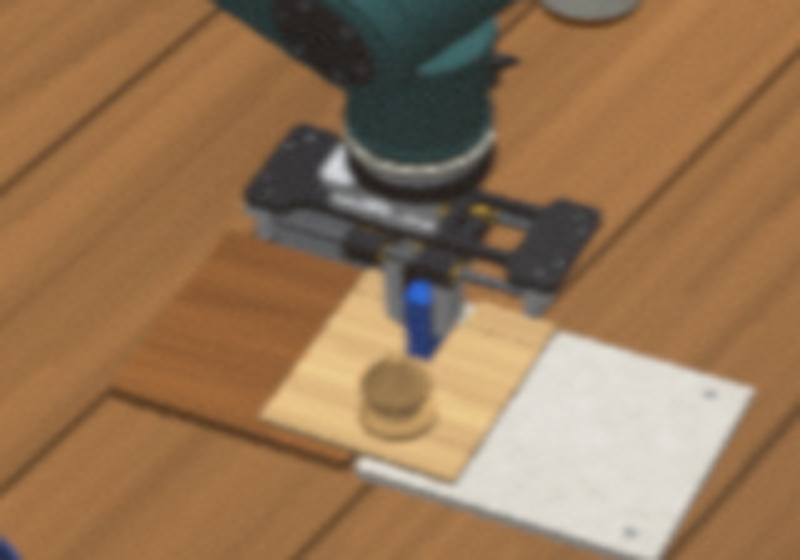

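View pics/w21.png

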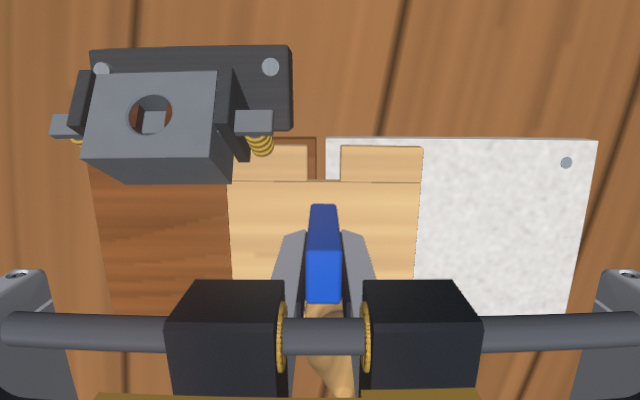

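```bash
python3 -m inch '0.3 0 0 0 1;0.8 0 0 0 1;1.4 0 0 0 1;2.1 0 0 0 1;2.8 0 0 0 1;3.5 0 0 0 1;4.2 0 0 0 1;4.9 0 0 0 1;5.5 0 0 0 1;6 0 0 0 1;6.3 0 0 0 1;6.4 0 0 0 1;6.4 0 0 0 1'; python3 s.py; python3 w.py 22
```

```text
time: 21.63
tool_pos: [0.6283, -0.0082, 0.0619]
ee_rot: [3.14, 0.008, 0.171]
wrist_force: [-0.2, 0.2, -6.6]
width: 0.0157
t21.63 along a mm -59.66 off [150.2  -27.63  30.53] yaw 0.1706 tilt 0.45 F.a -5.6 F [-0.2  0.2 -6.6] T.a 0.02 [ 0.13  0.1  -0.02] w 0.0157
21.6333 [ 0.6283 -0.0082  0.0619] [3.1403 0.0078 0.1706] [-0.25  0.16 -6.56] 0.015651083962938277
```

View pics/w22.png

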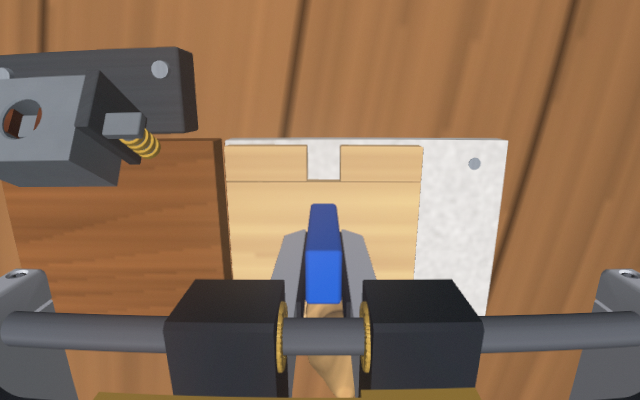

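The trailing edge is clear of the bed and the pallet hangs about 1.5 mm above the board. I lower it until it touches.

```bash
python3 -m inch '0 0 0.1 0 1;0 0 0.2 0 1;0 0 0.3 0 1;0 0 0.3 0 1;0 0 0.3 0 1'; python3 s.py
```

```text
time: 22.1
tool_pos: [0.6284, -0.0083, 0.0608]
ee_rot: [3.14, 0.006, 0.171]
wrist_force: [-5.3, 1.3, 4.6]
width: 0.0157
t22.10 along a mm -60.63 off [150.24 -27.2   30.29] yaw 0.1706 tilt 0.37 F.a 5.1 F [-5.3  1.3  4.6] T.a 0.22 [ 0.07  0.52 -0.03] w 0.0157
```

```bash
python3 -m inch '0.3 0 0 0 1;0.8 0 0 0 1;1.4 0 0 0 1;2 0 0 0 1;2.4 0 0 0 1;2.6 0 0 0 1;2.6 0 0 0 1;2.6 0 0 0 1;2.6 0 0 0 1'; python3 s.py; python3 w.py 23;python3 - <<'E'
from h import *
for n,q in [("scene",(slice(120,260),slice(230,390))),("top",(slice(130,270),slice(240,400)))]:
    p,d=robot.snapshot(n); cv2.imwrite(f"pics/{n}6.png",cv2.resize(p[q],None,fx=4,fy=4,interpolation=cv2.INTER_CUBIC))
E
```

```text
time: 22.85
tool_pos: [0.655, -0.004, 0.0607]
ee_rot: [3.139, 0.004, 0.171]
wrist_force: [-0.3, -1.0, -1.2]
width: 0.0158
t22.85 along a mm -60.86 off [176.84 -22.79  30.41] yaw 0.1706 tilt 0.26 F.a -1.5 F [-0.3 -1.  -1.2] T.a -0.23 [-0.18 -0.28 -0.13] w 0.0158
22.85 [ 0.655  -0.004   0.0607] [3.1392 0.0039 0.1706] [-0.31 -1.04 -1.21] 0.01576609184638593
```

View pics/scene6.png

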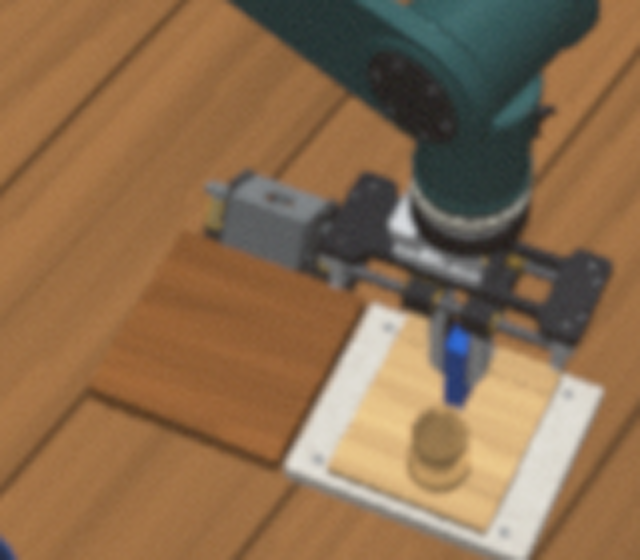

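View pics/w23.png

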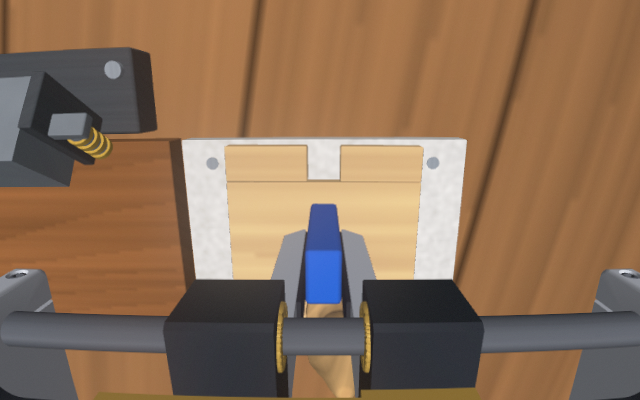

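```bash
python3 -m inch '0 0 0 0 1;0 0 0 0 0.7;0 0 0 0 0.55;0 0 0 0 0.5;0 0 0 0 0.5;0 0 0 0 0.5;0 0 -1.5 0 0.5;0 0 -3.5 0 0.5;0 0 -6.5 0 0.5;0 0 -10 0 0.5;0 0 -13 0 0.5;0 0 -16 0 0.5;0 0 -16 0 0.5;0 0 -16 0 0.5;0 0 -16 0 0.5'; python3 s.py; python3 w.py 24
```

```text
time: 24.25
tool_pos: [0.6552, -0.0034, 0.2196]
ee_rot: [3.14, 0.005, 0.171]
wrist_force: [-0.6, -1.4, 0.4]
width: 0.0467
t24.25 along a mm 77.01 off [188.75 -90.12  69.9 ] yaw 0.1707 tilt 0.31 F.a -0.3 F [-0.6 -1.4  0.4] T.a -0.00 [-0.06  0.04 -0.03] w 0.0467
24.25 [ 0.6552 -0.0034  0.2196] [3.1396 0.0051 0.1707] [-0.58 -1.36  0.38] 0.04672073955295291
```

View pics/w24.png

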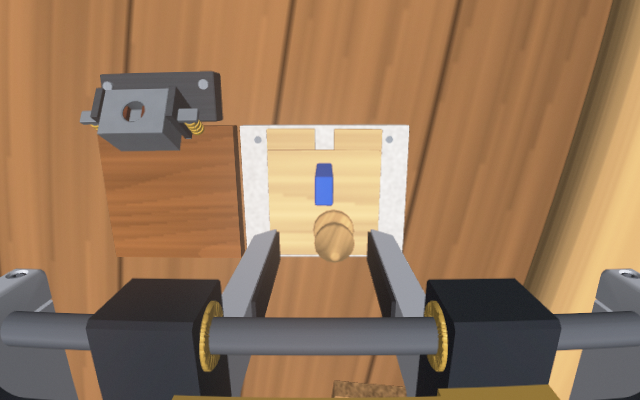

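```bash
python3 - <<'E'
from h import *
z=np.load("pics/w24.npz"); im=cv2.imread("pics/w24.png"); c=cam("wrist",dict(tool_pos=z['tp'],ee_rot=z['er'])); P=cloud(c,z['d'])
H,S,V=cv2.split(cv2.cvtColor(im,cv2.COLOR_BGR2HSV)); psi=.172
yj=np.array([np.cos(psi),np.sin(psi)]); xj=np.array([np.sin(psi),-np.cos(psi)])
for n,m,h in [('board',(S<60)&(V>120)&(P[...,2]<.03)&(P[...,2]>.005),.016),('pallet',(S>60)&(P[...,2]>.018)&(P[...,2]<.034)&(H>10)&(H<30)&(V>140),.026)]:
    m&=(P[...,0]>.55)&(np.arange(400)[:,None]<275)&(np.arange(640)[None]>238)&(np.arange(640)[None]<412)
    ys,xs=np.nonzero(m); Q=rayz(c,np.c_[xs,ys],h)[:,:2]*1000; u=Q@xj; v=Q@yj
    print(n,xs.min(),xs.max(),ys.min(),ys.max(),'x',np.percentile(u,[.2,99.8]).round(1),'y',np.percentile(v,[.2,99.8]).round(1),cv2.minAreaRect(Q.astype(np.float32)))
for col in (290,300,365): print(col,[(r,*im[r,col]) for r in list(range(122,134,1))+list(range(248,262,1))])
cv2.imwrite("pics/w24c.png",cv2.resize(im[110:270,230:420],None,fx=4,fy=3.7,interpolation=cv2.INTER_CUBIC))
E
```

```text
board 240 408 125 256 x [ 62.4 211.7] y [555.3 734. ] ((658.5601806640625, -24.80217742919922), (179.1659393310547, 149.30860900878906), 9.748774528503418)
pallet 239 381 129 257 x [ 66.1 204.8] y [549.5 703.5] ((640.3327026367188, -28.28437042236328), (155.58111572265625, 142.72276306152344), 9.744176864624023)
290 [(122, np.uint8(88), np.uint8(128), np.uint8(175)), (123, np.uint8(88), np.uint8(127), np.uint8(175)), (124, np.uint8(122), np.uint8(144), np.uint8(174)), (125, np.uint8(199), np.uint8(203), np.uint8(209)), (126, np.uint8(233), np.uint8(236), np.uint8(240)), (127, np.uint8(225), np.uint8(230), np.uint8(235)), (128, np.uint8(185), np.uint8(209), np.uint8(227)), (129, np.uint8(147), np.uint8(199), np.uint8(231)), (130, np.uint8(152), np.uint8(207), np.uint8(237)), (131, np.uint8(152), np.uint8(206), np.uint8(236)), (132, np.uint8(150), np.uint8(204), np.uint8(235)), (133, np.uint8(148), np.uint8(200), np.uint8(232)), (248, np.uint8(152), np.uint8(205), np.uint8(236)), (249, np.uint8(148), np.uint8(202), np.uint8(234)), (250, np.uint8(148), np.uint8(201), np.uint8(233)), (25
[... 2565 characters left out ...]
p.uint8(207), np.uint8(238)), (249, np.uint8(152), np.uint8(206), np.uint8(236)), (250, np.uint8(150), np.uint8(204), np.uint8(235)), (251, np.uint8(148), np.uint8(202), np.uint8(234)), (252, np.uint8(147), np.uint8(200), np.uint8(233)), (253, np.uint8(145), np.uint8(198), np.uint8(232)), (254, np.uint8(143), np.uint8(194), np.uint8(229)), (255, np.uint8(217), np.uint8(225), np.uint8(232)), (256, np.uint8(160), np.uint8(175), np.uint8(193)), (257, np.uint8(94), np.uint8(129), np.uint8(171)), (258, np.uint8(84), np.uint8(124), np.uint8(171)), (259, np.uint8(84), np.uint8(124), np.uint8(172)), (260, np.uint8(82), np.uint8(122), np.uint8(170)), (261, np.uint8(83), np.uint8(124), np.uint8(171))]
```

View pics/w24c.png

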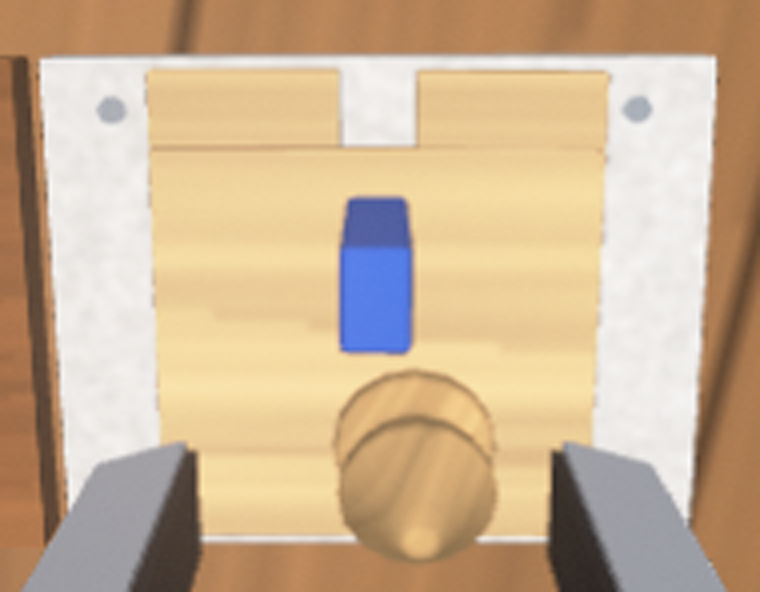

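```bash
python3 - <<'E'
from h import *
for n in ["top","scene"]:
    p,d=robot.snapshot(n); q=cv2.imread(f"pics/{n}0.png")
    cv2.imwrite(f"pics/{n}9.png",p)
    g=cv2.absdiff(p,q).max(2)>60
    nn,l,st,ce=cv2.connectedComponentsWithStats(g.astype(np.uint8)); print(n,[tuple(s) for s in st[1:].tolist() if s[4]>25])
E
```

```text
top [(251, 110, 78, 29, 1730), (238, 139, 110, 176, 10581), (279, 227, 13, 7, 61), (407, 239, 16, 8, 97), (287, 242, 8, 8, 31), (0, 313, 113, 87, 6375), (229, 314, 74, 58, 3768), (191, 372, 82, 28, 1159), (270, 379, 8, 7, 31), (319, 389, 11, 11, 46), (293, 393, 18, 7, 29)]
scene [(120, 0, 50, 63, 2053), (163, 0, 226, 177, 15636), (304, 0, 9, 15, 53), (332, 0, 6, 16, 61), (161, 54, 14, 12, 90), (130, 90, 27, 38, 460), (161, 107, 31, 19, 116), (258, 179, 57, 50, 1337), (312, 200, 58, 54, 1822), (216, 250, 11, 17, 143)]
```

View pics/scene9.png

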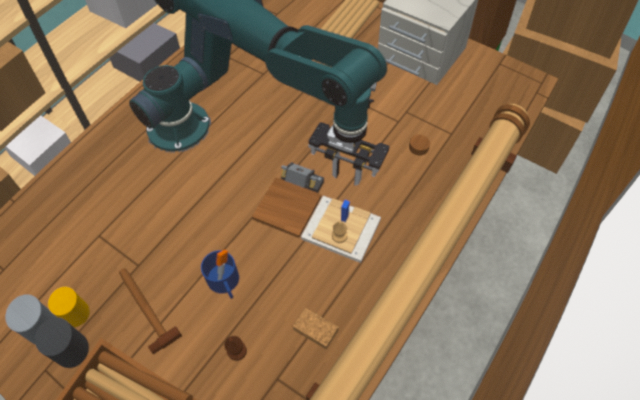

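View pics/top9.png

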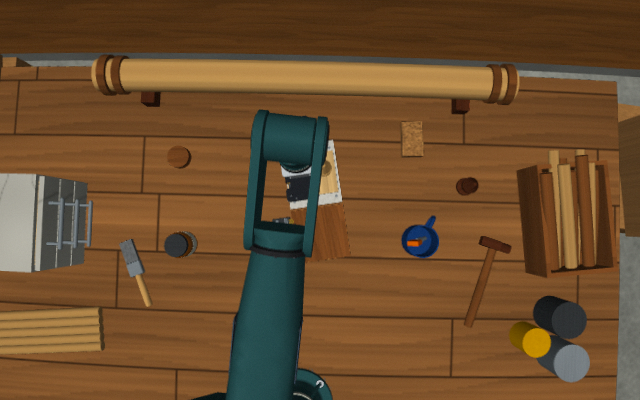

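The pin is in the mug, the pallet with its upright finial lies on the board, and the gripper is clear. The bystanders show no change: the jar is hidden by the arm in the scene view but unchanged in the top view at (180,244). Handing in.

```bash
python3 -c "
from bench import robot
print(robot.get_obs()['time'],robot.get_obs()['qvel'].round(3)); print(robot.close_job())"
```

```text
24.4 [-0.002 -0.001 -0.004  0.     0.001 -0.001]
the job is handed in; nothing more can be done
None
```

The job is done and handed in at 24.4 s of the 72 s allowed.

- **Pin:** I worked it loose with swings of ±0.3 rad while pulling along its axis. The pull read 8 N or less after each swing, well under the 17 N that holds the block. The pin now stands tip-down in the blue mug, leaning on the wall.
- **Pallet:** I slid it about 169 mm by the post and set it down on the white board. For the last few millimetres before contact it was carried by the grip, sinking to the board from bed level. It lies wholly on the board, with about 4 mm and 6 mm to spare at the sides. The finial is still standing on it, and the gripper is open and clear.
- **Other checks:** the block looked seated in the pictures. The before-and-after pictures show no change at the jar, dark finial or cork block. I read the forces only at the end of each move, so peaks within a swing were not seen.
- **Disagreements:** the fixed cameras differed from each other by up to about 5 mm, so I used the wrist camera for the final positions. The tool picked up about 1° of tilt on the way, and I corrected most of it before gripping the pallet.

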